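Level the sprung grinder stand and hold it down on its foot

ROBOT

A 7-joint arm with a two-finger parallel gripper is mounted at the origin on a cart in front of the work surface, level with it; the furniture and walls round the work are solid. World frame = base frame: x ahead of the robot, y to its left, z up, the work surface at z = 0. Lengths are in m, angles in rad, forces in N, time in s.
With the tool pointing down it reaches from about 0.35 to 0.9 m from the base axis. Payload 8.1 kg.
Tool frame: the origin (TCP) lies midway between the tips of the shut fingers; the grasp point (between the pads) lies 19 mm behind it; z points along the fingers, y is the line along which they close (so a half turn about z gives the same grasp; the last joint's range is limited). The gripper opens to 92 mm and grips with 3 to 60 N. Pads are 19 mm wide; open, the fingers measure 130 mm over their backs; the gripper's body (75 mm by 190 mm) begins 47 mm behind the grasp point.
Start: joints at [1.081, 0.434, 0.025, 1.573, -0.012, 1.134, -0.075], TCP at [0.236, -0.579, 0.227] pointing down, gripper open.
Joint ranges: [-2.62, 2.62], [-0.44, 2.09], [-1.27, 1.32], [0.08, 2.57], [-1.32, 4.46], [0.12, 2], [-2.74, 2.74]. Speed limits (rad/s): [2.22, 2.22, 3.01, 3.01, 3.14, 3.14, 3.14].

INTERFACE

Orientations are given as a rotation vector (axis times angle).
In Python, from cell import arm gives the robot as it stands.
- The arm moves only by the tool carry_out, never from a script. Its arguments are lists of equal length, an entry for each row: "claw": the finger opening in cm, from 0 to 9.18; "delta_pos": the shift along the tool's x, y, z in cm, a list of three; "angular": the turn, a rotation vector about the tool's x, y, z in rad, a list of three. In form: {"claw": [claw, ...], "delta_pos": [[dx, dy, dz], ...], "angular": [[ax, ay, az], ...]}. A call has 1 to 20 rows; each row shifts and turns the commanded pose from where the row before left it, along the tool's axes as they then stand; what a row does not reach is not made up. A row lasts 1/10 s, in which the tool goes at most 50 mm and 8.59 degrees, less where a joint would pass 70% of its speed; a pose out of reach is approached as far as the arm can. A call with a gripper value outside its range is refused whole. The fingers move at their own pace and stop on an object; "force" is the grip in N (left out, the last holds). Time passes only in rows, so rows that do not move let the fingers close. It gives the time, the measured TCP pose, the force, the opening and the grip force at its end, in the units of the state.
- arm.observe(): the state, without advancing time (a new reading comes with each control period).
- arm.get_image(name): name is "side" or "top"; returns a dict with "frame" (384x512x3 uint8, red, green, blue), "mtx" (3x3 intrinsics, pixels), "T" (4x4, takes a point from camera to world coordinates). Camera axes: x right, y down, z forward; pixel columns grow to the right and rows downward; lengths in m; the calibration is good to about 2 mm. A picture is of the moment at which its call begins. There is no depth.
- arm.sign_off(): hands the job in; it is judged then, once.
Trained networks look in a picture, given as the dict that the camera call returned (one of the last four; its "shot" number tells which), for a name from the list of things; names that differ only in an ending like _2 or _b are one class to them, and where a whole thing is asked for, a point or a joint stands for the part that bears it (a point fixed in the world has none). Each returns a list of dicts, best first, with "conf" (0 to 1); they miss things now and then, are a little off and sometimes report something else, mostly with a low value. They report only what shows in the picture. A call takes as long as a camera call.
- arm.look_for(label, picture): "centre" ([column, row] as shares, 0 to 1, of the picture: columns of its width, rows of its height, amid what is visible of it).
- arm.trace(label, picture): "region" (384x512 bool, what is visible of it) and "centre" ([column, row] as shares, 0 to 1, of the picture: columns of its width, rows of its height, amid what is visible of it).
- arm.place_of(label, picture): "centre" ([column, row] as shares, 0 to 1, of the picture: columns of its width, rows of its height: a listed point, or the origin of a listed thing).
The state is a dict: "clock": time; "joints": joint angles; "dq": joint speeds; "joint_efforts": joint torques, N m; "position": TCP position; "ee_rot": TCP orientation; "force": force on the tool from outside, world axes, zero at the start; "ft_torque": the same for the moment, N m; "width": opening from 0.0 (shut) to 1.0 (fully open); "gripper_force": force on a finger pad.
Only numpy, scipy, OpenCV 4.12 (cv2) and the standard library are available. Lean on these libraries where they do the work, as an engineer would, in place of code of your own. Each camera call takes 0.05 s, during which the arm holds its last target. There are 200 camera calls.

TASK

Set the coffee grinder's stand level: lay the spirit level on the board, lengthwise in the middle between the spring hinges and the black knob, vial upward. Then push the free end of the board down by its knob until the screw foot stands firmly on its stop, as it will under the grinder's weight, and turn the knob until, with the board held down, the bubble sits between the two lines of the vial. Finish while still gripping the knob and pressing it down with the bubble centred and the level lying free, so that I can tighten the lock nut; do not shift the tamper, mug, jars or tin that stand about.

Things in the scene. Friction and masses are not known exactly. Their poses are not given: they have to be found in the camera images.
- stand: grey base plate of the grinder stand, fixed to the worktop, 160 x 360 x 12 mm; origin at the centre of its underside. Its y axis points to the end with the two steel spring hinges (hinge axis at stand y = +165 mm, 46 mm above the worktop); the knob is at the -y end
- board: brown wooden board 150 x 331 x 16 mm on the stand. Origin on the hinge axis, x across, y along it: the wood runs from y = -14 to -345 mm (free end), top face at z = +8 mm, 54 mm above the worktop when level; knob axis at x = 0, y = -300 mm. Untouched, its spring hinges hold it against an upper stop, tilted 0.045 rad, the knob 13 mm higher than when level
- board_middle (a point): point on the board's top face where the middle of the spirit level belongs (board x = 0, y = -130 mm)
- foot_screw: steel screw with rounded tip through the board's free end, the knob on its head; origin on its axis, axes as the board's. Pushing the knob down takes about 5 N (more if fast: the hinges are damped) until the tip stands on the stop pad; further force then loads the foot (10 to 15 N in all is firm enough). Let go, it springs up again
- knob_top (a point): centre of the knob's top face, 42 to 44 mm above the board's top face. The knob is a ribbed black cylinder, 37 mm across and 26 mm high, above its own flange (60 mm across, 4 mm thick, turns with it); a brass lock nut sits loose below. Grip the cylinder from above, fingertips just above the flange
- knob (a joint): angle of knob and screw, rad, growing clockwise seen from above, -0.6 to 5.0. 1 rad clockwise drives the tip 1.3 mm out and so raises the pressed-down free end 1.3 mm (bubble 3.7 mm toward the knob end); anticlockwise lowers it. Friction 0.04 N m, it stays where it is left. The value that makes the board level differs from start to start: the bubble tells it
- stop_pad: steel disc, 40 mm across, 8 mm high, on the base plate under the screw; the screw's tip stands on it when the board is pressed down. Its height differs slightly from start to start; origin at the centre of its underside
- level: aluminium spirit level with black end caps, 200 x 24 x 44 mm, 0.26 kg, loose, upright on its long narrow edge. Origin at the centre of its underside, x along it (small round black mark on the sides near +x, round window near -x), z up. Its green-yellow vial, 58 x 13 mm, is let into the middle of the top edge between 4 mm cheeks that may be gripped; two black lines 7.5 mm either side of the middle
- bubble_mid (a point): middle of the pale 10 mm long bubble, 42.5 mm above the level's underside; its place along the level's x axis is 0 when centred between the lines, -20 to +20 mm. The bubble runs to the higher end: 0.86 mm per mrad of slope (15 mm per degree), and needs about 1 s to settle
- tamper: coffee tamper, steel foot and black grip, 56 mm across, 83 mm high; bystander, leave alone; origin at the centre of its underside
- tea_mug: plain mug with a handle, 77 x 114 x 98 mm; bystander, leave alone; origin at the centre of its underside
- coffee_tin: glass jar of ground coffee with black lid, 72 mm across, 134 mm high; bystander, leave alone; origin at the centre of its underside
- sugar_jar: glass jar of sugar with a pale lid, 66 mm across, 118 mm high; bystander, leave alone; origin at the centre of its underside
- tuna: flat tin, 86 mm across, 40 mm high; bystander, leave alone; origin at the centre of its underside

How it is judged:
By the outcome, as a careful person would: the job done as asked, in the order asked, and still so for the second after the job is handed in, while the arm keeps its last pose, push and grip.
It also fails if it takes over 64 s, if anything falls off the work surface, if the arm or the gripper's body presses on something with over 40 N, if the wrist force passes 120 N, or if a joint passes its speed limit or range.

## Working session

There is one attempt and no reset: what is moved stays moved. The work goes in short steps, Python scripts to look and compute and a tool call to move; the robot and the scene stay as the last step left them, time stands still between calls to the robot, and variables do not carry over. Pictures are saved under pics/ and viewed, at most 10 in all, crops included, and the job is handed in when it is done.

Besides the shell and the picture viewer there is one more tool, called after "Request:" as name(argument=value, ...) on one line, values as JSON. carry_out: Moves the arm, as the interface text tells. Its arguments: {"type":"object","properties":{"claw":{"type":"array","items":{"type":"number"}},"delta_pos":{"type":"array","items":{"type":"array","items":{"type":"number"}}},"angular":{"type":"array","items":{"type":"array","items":{"type":"number"}}},"force":{"type":"number"}},"required":["claw","delta_pos","angular"]}

```bash
mkdir -p pics; ls
cat > h.py <<'E'
import numpy as np, cv2
from scipy.spatial.transform import Rotation as R
from cell import arm
def px(c): return np.array([c[0]*512, c[1]*384])
def ray(im,p):
    K=np.array(im["mtx"]);T=np.array(im["T"])
    d=T[:3,:3]@np.linalg.inv(K)@np.array([p[0],p[1],1.]);return T[:3,3],d/np.linalg.norm(d)
def atz(im,p,z):
    o,d=ray(im,p);return o+d*(z-o[2])/d[2]
def tri(r1,r2):
    A=np.stack([r1[1],-r2[1]],1);s=np.linalg.lstsq(A,r2[0]-r1[0],rcond=None)[0]
    a=r1[0]+s[0]*r1[1];b=r2[0]+s[1]*r2[1];return (a+b)/2,np.linalg.norm(a-b)
def save(im,n,crop=None,f=1):
    x=np.ascontiguousarray(im["frame"][...,::-1])
    if crop: x=x[crop[1]:crop[3],crop[0]:crop[2]]
    cv2.imwrite("pics/"+n,cv2.resize(x,None,fx=f,fy=f,interpolation=cv2.INTER_CUBIC))
E
python3 - <<'E'
from h import *
np.set_printoptions(precision=4,suppress=True)
s=arm.observe();print(s)
I={n:arm.get_image(n) for n in("side","top")}
for n in I: print(n,np.array(I[n]["T"]),I[n]["mtx"])
a=np.hstack([I["side"]["frame"],I["top"]["frame"]])[...,::-1]
save(I["side"],"s0.png",f=1.5);save(I["top"],"t0.png",f=1.5)
for l in ["stand","board","board_middle","foot_screw","knob_top","stop_pad","level","bubble_mid","tamper","tea_mug","coffee_tin","sugar_jar","tuna"]:
    P={}
    for n in I:
        r=arm.place_of(l,I[n])
        if r: P[n]=px(r[0]["centre"]);print(l,n,P[n],r[0]["conf"],end=" ")
    if len(P)==2: print(tri(ray(I["side"],P["side"]),ray(I["top"],P["top"])))
    else: print()
E
```

```text
pics
{'clock': 0.0, 'joints': array([ 1.0814,  0.4352,  0.025 ,  1.5741, -0.0116,  1.134 , -0.0751]), 'dq': array([ 0.0008, -0.0014, -0.0001, -0.0001, -0.0007, -0.0019, -0.    ]), 'joint_efforts': array([ -0.0001, -66.7858,   0.985 , -31.447 ,  -0.0605,   0.0429,
         0.0002]), 'position': array([ 0.2355, -0.5783,  0.2259]), 'ee_rot': array([-3.0815, -0.6033,  0.0007]), 'force': array([-0.6479, -0.1279,  0.2713]), 'ft_torque': array([ 0.0179, -0.0058, -0.0025]), 'gripper_force': 0.0, 'width': 1.0008545313626689}
side [[ 0.9218 -0.1551  0.3552  0.0958]
 [-0.3872 -0.4081  0.8267 -1.2481]
 [ 0.0168 -0.8996 -0.4363  0.6724]
 [ 0.      0.      0.      1.    ]] [[407.1457   0.     254.7137]
 [  0.     407.1457 201.3112]
 [  0.       0.       1.    ]]
top [[-0.0046 -0.9886  0.1506  0.4078]
 [-1.      0.0034 -0.0084 -0.1629]
 [ 0.0078 -0.1506 -0.9886  1.2827]
 [ 0.      0.      0.      1.    ]] [[447.4116   0.     251.0196]
 [  0.     447.4116 197.4578]
 [  0.       0.       1.    ]]
stand side [235.3152 212.5056] 0.69 stand top [254.208  232.0896] 0.72 (array([ 0.4931, -0.18  ,  0.0806]
[... 667 characters left out ...]
))
level top [112.2816 242.9184] 0.73 
bubble_mid side [199.424  190.1184] 0.58 
tamper side [277.1968 294.2976] 0.75 tamper top [364.8    240.3072] 0.87 (array([ 0.4811, -0.5004,  0.0002]), np.float64(0.0069321507328968905))
tea_mug side [324.4032 280.704 ] 0.94 tea_mug top [359.7824 190.3104] 0.98 (array([ 0.6269, -0.493 , -0.0024]), np.float64(0.007278074997259374))
coffee_tin side [306.8928 229.9008] 0.94 
sugar_jar side [296.704  218.9184] 0.58 sugar_jar top [242.688 160.512] 0.69 (array([ 0.7199, -0.1525, -0.0019]), np.float64(0.013723347344144939))
tuna side [272.5888 200.2944] 0.78 tuna top [181.4016 164.3136] 0.82 (array([ 0.7114,  0.0286, -0.0097]), np.float64(0.01480558993984506))
```

View pics/s0.png

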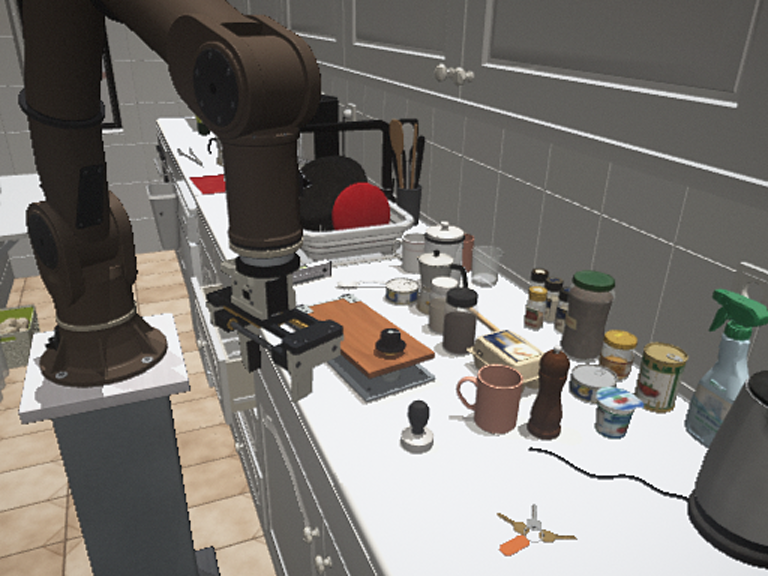

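View pics/t0.png

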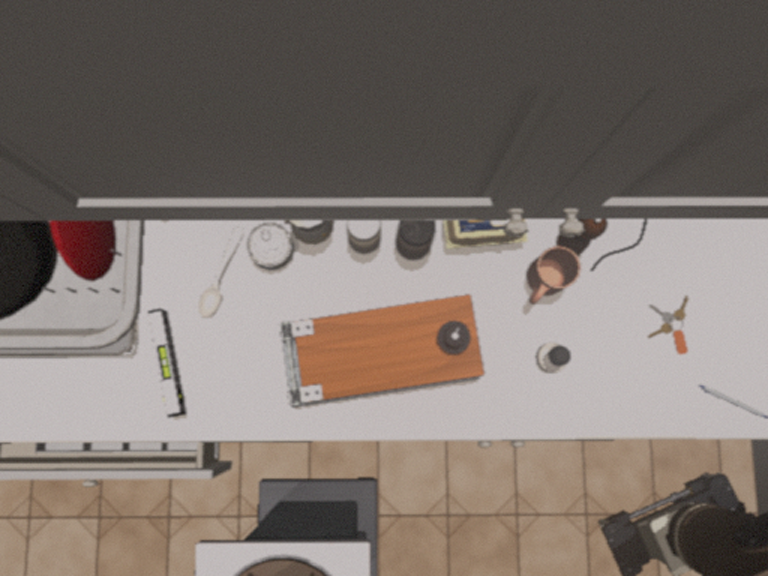

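The side view shows the board with its knob at about (390,340)/1.5, with the gripper hiding the level. The top view shows the level at about (167,362)/1.5, right beside the dish rack whose edge is near column 137/1.5. The knob is at (454,336)/1.5 and the hinges at (290,362)/1.5.

```bash
cat >> h.py <<'E'
def yaw_of(rv):
    x=R.from_rotvec(rv).as_matrix()[:,0];return np.arctan2(x[1],x[0])
def to(p,yaw=None):
    s=arm.observe();Rm=R.from_rotvec(s["ee_rot"]);d=Rm.inv().apply(np.array(p)-s["position"])*100
    print("t",round(s["clock"],2),"delta cm",d.round(2),end=" ")
    if yaw is not None:
        # tool down: turn about tool z = -(world turn)
        w=(yaw-yaw_of(s["ee_rot"])+np.pi/2)%np.pi-np.pi/2
        print("turn tool z",round(-w,3),end=" ")
    print("yaw",round(yaw_of(s["ee_rot"]),3),"j7",round(s["joints"][6],3))
E
python3 - <<'E'
from h import *
np.set_printoptions(precision=4,suppress=True)
I={n:arm.get_image(n) for n in("side","top")}
T=I["top"]
def rect(l,im):
    r=arm.trace(l,im)
    if not r: print(l,"none");return
    m=r[0]["region"].astype(np.uint8);c=max(cv2.findContours(m,cv2.RETR_EXTERNAL,cv2.CHAIN_APPROX_NONE)[0],key=cv2.contourArea)
    rr=cv2.minAreaRect(c);print(l,r[0]["conf"],m.sum(),rr);return cv2.boxPoints(rr)
for l,z in(("level",.04),("board",.06),("knob_top",.10),("stand",.012)):
    b=rect(l,T)
    if b is not None: print(np.array([atz(T,p,z) for p in b]))
for l,z in(("board",.046),("board_middle",.060),("knob_top",.110),("foot_screw",.1),("level",0),("bubble_mid",.0425)):
    r=arm.place_of(l,T); print(l,[(px(q["centre"]),q["conf"],atz(T,px(q["centre"]),z)) for q in r[:2]])
print(rect("knob_top",I["side"]),rect("board",I["side"]))
# rack corner hypothesis
for z in(0,.05,.1): print(z,atz(T,(91,236),z),atz(T,(91,217),z))
to((.45,.05,.30))
E
```

```text
level 0.65 912 ((111.54330444335938, 241.31271362304688), (72.53321838378906, 13.325518608093262), 79.82449340820312)
[[0.5722 0.2525 0.04  ]
 [0.5787 0.2162 0.04  ]
 [0.3818 0.173  0.04  ]
 [0.3756 0.2085 0.04  ]]
board 0.65 6729 ((258.4053039550781, 232.074951171875), (56.177024841308594, 123.85909271240234), 81.38435363769531)
[[ 0.5498 -0.0136  0.06  ]
 [ 0.6002 -0.3517  0.06  ]
 [ 0.4473 -0.3706  0.06  ]
 [ 0.399  -0.0385  0.06  ]]
knob_top 0.57 366 ((302.0, 223.5), (21.0, 20.0), 90.0)
[[ 0.5457 -0.2818  0.1   ]
 [ 0.5455 -0.3351  0.1   ]
 [ 0.4897 -0.3337  0.1   ]
 [ 0.4899 -0.2808  0.1   ]]
stand 0.7 7313 ((254.1797637939453, 233.52732849121094), (57.3161735534668, 131.086669921875), 81.54497528076172)
[[ 0.5519  0.0145  0.012 ]
 [ 0.6063 -0.3573  0.012 ]
 [ 0.4442 -0.3769  0.012 ]
 [ 0.3922 -0.0119  0.012 ]]
board [(array([192.7168, 243.9168]), 0.56, array([ 0.4675, -0.0125,  0.046 ]))]
board_middle [(array([239.3088, 236.3136]), 0.93, array([ 0.4869, -0.1408,  0.06  ])), (array([110.08  , 241.3056]), 0.46, array([0.4748, 0.2102, 0.06  ]))]
knob_top [(array([301.8752, 223.987
[... 175 characters left out ...]
[ 0.5137, -0.3074,  0.1   ]))]
level [(array([112.0768, 244.1856]), 0.61, array([0.4699, 0.2225, 0.    ]))]
bubble_mid []
knob_top 0.57 247 ((259.7500305175781, 228.25003051757812), (16.970561981201172, 17.677669525146484), 45.0)
board 0.92 2227 ((241.73648071289062, 224.66891479492188), (92.4168701171875, 39.059207916259766), 35.53767776489258)
[[247.5 228.5]
 [260.  216. ]
 [272.  228. ]
 [259.5 240.5]] [[192.7838 213.7027]
 [215.4865 181.9189]
 [290.6892 235.6351]
 [267.9865 267.4189]]
0 [0.4935 0.2835 0.    ] [0.548  0.2862 0.    ]
0.05 [0.4901 0.2661 0.05  ] [0.5425 0.2687 0.05  ]
0.1 [0.4868 0.2487 0.1   ] [0.537  0.2512 0.1   ]
t 2.1 delta cm [ 43.56 -50.16  -7.33] yaw 0.387 j7 -0.075
```

Request:
carry_out(claw=[9,9,9,9,9,9,9,9,9,9,9,9,9,9,9,9,9,9,9,9], delta_pos=[[1.2,-1.4,-1.5],[2.4,-2.8,-1.5],[2.5,-2.9,-1.5],[2.5,-2.9,-1.5],[2.5,-2.9,-1],[2.5,-2.9,-1],[2.5,-2.9,-1],[2.5,-2.9,0],[2.5,-2.9,0],[2.5,-2.9,0],[2.5,-2.9,0],[2.5,-2.9,0],[2.5,-2.9,0],[2.5,-2.9,0],[2.5,-2.9,0],[2.5,-2.9,0],[2.2,-2.5,0],[1.2,-1.3,0],[0,0,0],[0,0,0]], angular=[[0,0,0],[0,0,0],[0,0,0],[0,0,0],[0,0,0],[0,0,0],[0,0,0],[0,0,0],[0,0,0],[0,0,0],[0,0,0],[0,0,0],[0,0,0],[0,0,0],[0,0,0],[0,0,0],[0,0,0],[0,0,0],[0,0,0],[0,0,0]], force=40)

```text
clock: 4.1
position: [0.4413, 0.0294, 0.3166]
ee_rot: [3.083, 0.605, -0.001]
force: [0.5, -0.5, -0.2]
width: 0.975
gripper_force: 0.0
```

Run:
```python
from h import *
np.set_printoptions(precision=4,suppress=True)
I={n:arm.get_image(n) for n in("side","top")}
S=I["side"];T=I["top"]
save(S,"s1.png",(130,90,330,240),4)
for l in("level","bubble_mid","knob_top","board_middle"):
  P={}
  for n in I:
    r=arm.place_of(l,I[n])
    if r:P[n]=px(r[0]["centre"]);print(l,n,P[n],r[0]["conf"])
  if len(P)==2: print(tri(ray(S,P["side"]),ray(T,P["top"])))
s=arm.observe();print(s["position"],s["joints"],s["ee_rot"])
to((.4526,.2072,.15),.218)
```

```text
level side [199.68   185.2032] 0.69
knob_top side [261.7856 220.6848] 0.49
knob_top top [301.9776 221.1072] 0.74
(array([ 0.5233, -0.3069,  0.1095]), np.float64(0.0004964614130773938))
board_middle side [233.7792 213.3888] 0.8
board_middle top [240.4864 233.088 ] 0.81
(array([ 0.4963, -0.1442,  0.0589]), np.float64(0.001054200494301456))
[0.4414 0.0294 0.3168] [ 0.2871  0.1034 -0.5146  1.8115  0.0539  1.2404 -1.4271] [3.083  0.603  0.0001]
t 4.6 delta cm [  7.73 -16.05  16.67] turn tool z 0.168 yaw 0.386 j7 -1.427
```

View pics/s1.png

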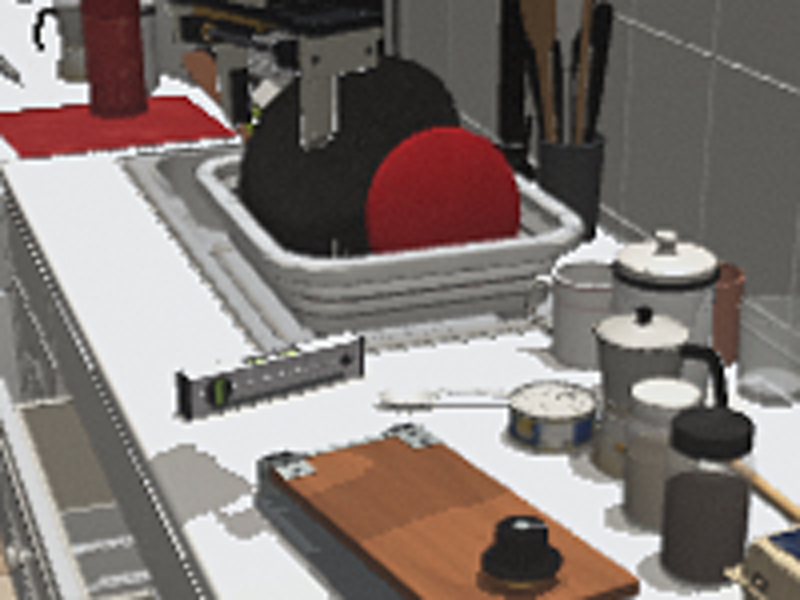

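The side view shows the level clear of the arm. Its underside ends are at about (175.5,194.5) and (220.5,184.5), with the window at the near end. The rack rim is low and set back, and the knob top is at about (261,222).

Run:
```python
from h import *
np.set_printoptions(precision=4,suppress=True)
S=arm.get_image("side");T=arm.get_image("top")
for p,z in(((175.5,194.5),0),((220.5,184.5),0),((175,183),.044),((220.7,174),.044)): print(atz(S,p,z))
f=T["frame"].astype(int)
g=cv2.cvtColor(T["frame"],cv2.COLOR_RGB2HSV)
m=(g[...,0]>25)&(g[...,0]<45)&(g[...,1]>110)&(g[...,2]>80);m[:, :95]=0;m[:,130:]=0;m[:200]=0;m[290:]=0
ys,xs=np.nonzero(m);print(len(xs),xs.mean(),ys.mean(),atz(T,(xs.mean(),ys.mean()),.044))
g=cv2.cvtColor(S["frame"],cv2.COLOR_RGB2HSV)
m=(g[...,0]>25)&(g[...,0]<45)&(g[...,1]>60)&(g[...,2]>80);m[:170]=0;m[185:]=0;m[:,:180]=0;m[:,215:]=0
ys,xs=np.nonzero(m);print(len(xs),xs.mean(),ys.mean(),atz(S,(xs.mean(),ys.mean()),.044))
r=arm.trace("level",T)
if r:
  m=r[0]["region"].astype(np.uint8);c=max(cv2.findContours(m,0,1)[0],key=cv2.contourArea);b=cv2.boxPoints(cv2.minAreaRect(c));print(np.array([atz(T,p,.03) for p in b]))
```

```text
[0.3784 0.1916 0.    ]
[0.5728 0.2226 0.    ]
[0.3819 0.2018 0.044 ]
[0.5764 0.2281 0.044 ]
0 nan nan [nan nan nan]
7 199.28571428571428 178.42857142857142 [0.4819 0.2133 0.044 ]<stdin>:8: RuntimeWarning: Mean of empty slice.
  ret = ret.dtype.type(ret / rcount)
```

Request:
carry_out(claw=[9,9,9,9,9,9,9,9,9,9,9], delta_pos=[[0.6,-1.2,1.5],[1.2,-2.5,3],[1.2,-2.5,3.2],[1.2,-2.5,3.5],[1.2,-2.5,3.5],[1.2,-2.5,3.5],[0.8,-1.7,2.5],[0.4,-0.8,1],[0,0,0],[0,0,0],[0,0,0]], angular=[[0,0,0],[0,0,0],[0,0,0],[0,0,0],[0,0,0],[0,0,0.04],[0,0,0.07],[0,0,0.07],[0,0,0],[0,0,0],[0,0,0]])

```text
clock: 5.85
position: [0.4549, 0.2083, 0.1005]
ee_rot: [3.125, 0.325, 0.002]
force: [-0.8, 0.6, 0.1]
width: 0.983
gripper_force: 0.0
```

Run:
```python
from h import *
T=arm.get_image("top");S=arm.get_image("side")
a=T["frame"][190:300,60:180];b=S["frame"][110:220,140:260]
cv2.imwrite("pics/c2.png",cv2.resize(np.hstack([a,b])[...,::-1],None,fx=3.3,fy=3.3,interpolation=cv2.INTER_CUBIC))
to((.4525,.209,.015),.2)
```

```text
t 5.95 delta cm [-0.24 -0.12  8.56] turn tool z 0.006 yaw 0.206 j7 -2.191
```

View pics/c2.png

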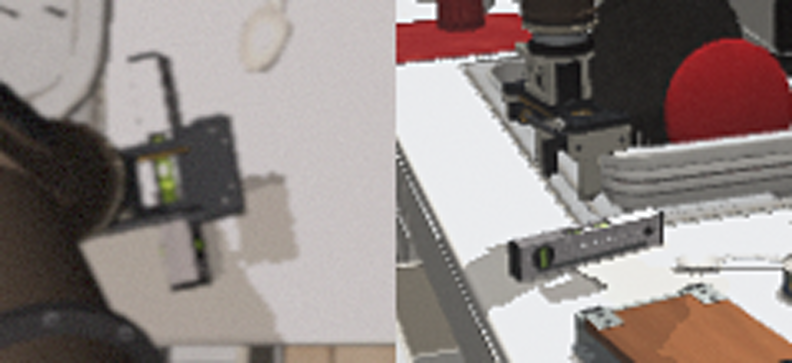

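The top crop shows the vial at about (165,175), inside the gripper outline. The side crop shows the gripper above and behind the level. I'll check by projection.

Run:
```python
from h import *
T=arm.get_image("top");S=arm.get_image("side")
s=arm.observe();M=R.from_rotvec(s["ee_rot"]).as_matrix();t=s["position"]
for n,im,o in(("top",T,(60,190)),("side",S,(140,110))):
    for q in([0,0,0],[0,.046,0],[0,-.046,0],[0,.065,-.04],[0,-.065,-.04]):
        p=np.linalg.inv(im["T"])@np.r_[t+M@np.array(q),1];u=im["mtx"]@p[:3];u=u[:2]/u[2]
        print(n,q,((u-o)*3.3+(396 if n=="side" else 0)*np.array([1,0])).round())
```

```text
top [0, 0, 0] [151. 192.]
top [0, 0.046, 0] [208. 180.]
top [0, -0.046, 0] [ 94. 204.]
top [0, 0.065, -0.04] [219. 172.]
top [0, -0.065, -0.04] [ 51. 208.]
side [0, 0, 0] [568. 186.]
side [0, 0.046, 0] [587. 198.]
side [0, -0.046, 0] [551. 175.]
side [0, 0.065, -0.04] [593. 171.]
side [0, -0.065, -0.04] [542. 138.]
```

Request:
carry_out(claw=[9,9,9,9,9,9,1.5,1.5,1.5,1.5,1.5,1.5,1.5,1.5], delta_pos=[[-0.1,0,1.5],[-0.1,0,2.2],[0,-0.1,2.2],[0,0,1.6],[0,0,1],[0,0,0],[0,0,0],[0,0,0],[0,0,0],[0,0,0],[0,0,0],[0,0,0],[0,0,0],[0,0,0]], angular=[[0,0,0],[0,0,0],[0,0,0],[0,0,0],[0,0,0],[0,0,0],[0,0,0],[0,0,0],[0,0,0],[0,0,0],[0,0,0],[0,0,0],[0,0,0],[0,0,0]], force=45)

```text
clock: 7.45
position: [0.4521, 0.2095, 0.0147]
ee_rot: [3.125, 0.324, -0.0]
force: [-0.3, 0.5, 0.8]
width: 0.336
gripper_force: 0.0
```

Request:
carry_out(claw=[1.5,1.5,1.5,1.5,1.5,1.5,1.5,1.5,1.5,1.5,1.5], delta_pos=[[0,0,0],[0,0,0],[0,0,0],[0,0,0],[0,0,-0.5],[0,0,-1.5],[0,0,-3],[0,0,-4],[0,0,-4],[0,0,-2],[0,0,0]], angular=[[0,0,0],[0,0,0],[0,0,0],[0,0,0],[0,0,0],[0,0,0],[0,0,0],[0,0,0],[0,0,0],[0,0,0],[0,0,0]])

```text
clock: 8.55
position: [0.4535, 0.2099, 0.1675]
ee_rot: [-3.124, -0.323, -0.007]
force: [1.7, -0.4, -2.9]
width: 0.257
gripper_force: 44.7
```

Run:
```python
from h import *
np.set_printoptions(precision=4,suppress=True)
s=arm.observe();print(s["joints"],s["width"],s["gripper_force"])
to((.4963,-.144,.16),.2)
T=arm.get_image("top");S=arm.get_image("side")
save(S,"s3.png",(140,90,300,210),5)
P={}
for l in("knob_top","board_middle","board","level","bubble_mid"):
  P={}
  for n,im in(("top",T),("side",S)):
    r=arm.place_of(l,im)
    if r:P[n]=px(r[0]["centre"]);print(l,n,P[n],r[0]["conf"])
  if len(P)==2: print(tri(ray(S,P["side"]),ray(T,P["top"])))
```

```text
[-0.1103  0.3506 -0.5473  1.9189  0.227   0.928  -2.1318] 0.2572550814980957 44.72204178571701
t 8.55 delta cm [-3.05 35.51  0.72] turn tool z 0.006 yaw 0.206 j7 -2.132
knob_top top [304.384  221.6832] 0.95
knob_top side [232.9088 212.6976] 0.5
(array([ 0.4801, -0.2971,  0.1455]), np.float64(0.07855884762945053))
board_middle top [242.7904 235.8144] 0.68
board_middle side [229.376  214.5024] 0.87
(array([ 0.4843, -0.1491,  0.0599]), np.float64(0.008233136747240372))
board top [191.7952 244.1088] 0.96
board side [212.48   203.4816] 0.64
(array([ 0.467 , -0.0088,  0.0377]), np.float64(0.000753665493857529))
level top [ 96.9216 237.6192] 0.92
level side [197.7856 155.2896] 0.72
(array([0.4809, 0.2197, 0.139 ]), np.float64(0.001879323001361738))
```

View pics/s3.png

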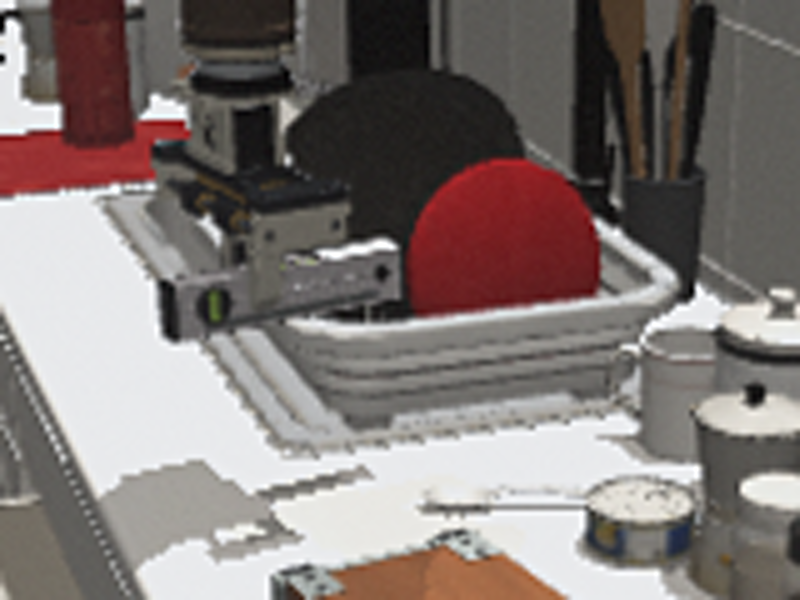

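The level is held squarely (opening 24 mm) about 26 mm off its middle, with the window end toward the robot. It is free of the rack.

Request:
carry_out(claw=[1.5,1.5,1.5,1.5,1.5,1.5,1.5,1.5,1.5,1.5,1.5,1.5,1.5,1.5], delta_pos=[[-0.1,1,0],[-0.2,2,0],[-0.3,3,0],[-0.3,3.4,0],[-0.3,3.4,0],[-0.3,3.4,0],[-0.3,3.4,0],[-0.4,3.4,0],[-0.4,3.4,0],[-0.3,3.4,0],[-0.3,3.4,0],[-0.3,2.5,0],[-0.2,1.5,0],[0,0.6,0]], angular=[[0,0,0],[0,0,0],[0,0,0],[0,0,0],[0,0,0],[0,0,0],[0,0,0],[0,0,0],[0,0,0],[0,0,0],[0,0,0],[0,0,0],[0,0,0],[0,0,0]])

```text
clock: 10.55
position: [0.493, -0.17, 0.1646]
ee_rot: [3.125, 0.32, -0.001]
force: [-0.6, 0.7, -2.5]
width: 0.261
gripper_force: 44.7
```

Request:
carry_out(claw=[1.5,1.5,1.5,1.5,1.5,1.5,1.5,1.5,1.5,1.5,1.5,1.5,1.5,1.5,1.5,1.5], delta_pos=[[0,0,0],[0,0,0],[0,0,0],[0,0,0],[0,0,0],[0,0,0],[0,0,0],[0,0,0],[0,0,0],[0,0,0],[0,0,0],[0,0,0],[0,0,0],[0,0,0],[0,0,0],[0,0,0]], angular=[[0,0,-0.05],[0,0,-0.1],[0,0,-0.13],[0,0,-0.13],[0,0,-0.13],[0,0,-0.13],[0,0,-0.13],[0,0,-0.13],[0,0,-0.13],[0,0,-0.13],[0,0,-0.13],[0,0,-0.1],[0,0,-0.08],[0,0,-0.042],[0,0,0],[0,0,0]])

```text
clock: 12.15
position: [0.4936, -0.1672, 0.1648]
ee_rot: [-2.015, -2.41, -0.0]
force: [0.5, -0.2, -2.8]
width: 0.256
gripper_force: 44.7
```

```bash
cat > st.py <<'E'
from h import *
np.set_printoptions(precision=4,suppress=True)
def st():
    s=arm.observe();M=R.from_rotvec(s["ee_rot"]).as_matrix()
    print("t",s["clock"],"p",s["position"],"yaw",yaw_of(s["ee_rot"]),"xz",M[2,0],"yz",M[2,1],"F",s["force"],"M",s["ft_torque"],"w",s["width"]*91.8,"g",s["gripper_force"],"j",s["joints"])
E
python3 - <<'E'
from st import *
st(); to((.4948,-.168,.0767),1.718)
T=arm.get_image("top");S=arm.get_image("side")
for l in("level","board_middle","knob_top","bubble_mid"):
  P={}
  for n,im in(("top",T),("side",S)):
    r=arm.place_of(l,im)
    if r:P[n]=px(r[0]["centre"]);print(l,n,P[n],r[0]["conf"])
  if len(P)==2: print(tri(ray(S,P["side"]),ray(T,P["top"])))
E
```

```text
t 12.15 p [ 0.4936 -0.1672  0.1648] yaw 1.7485389286354511 xz 0.00018634364532299274 yz 0.00016565844767467503 F [ 0.4664 -0.184  -2.8305] M [-0.0857 -0.1357  0.0131] w 23.540599392496542 g 44.722512513399124 j [ 0.7972  0.4426 -0.7672  1.8576  0.3641  0.9866  0.0511]
t 12.15 delta cm [-0.1   0.11  8.81] turn tool z 0.031 yaw 1.749 j7 0.051
level side [233.0112 189.0048] 0.65
board_middle side [229.4784 211.008 ] 0.89
knob_top top [304.6912 223.296 ] 0.92
knob_top side [259.6864 219.9168] 0.52
(array([ 0.5155, -0.3125,  0.1166]), np.float64(0.002215878114889383))
```

Request:
carry_out(claw=[1.5,1.5,1.5,1.5,1.5,1.5,1.5,1.5,1.5], delta_pos=[[-0.1,0.1,0],[0,0,1],[0,0,2],[0,0,2],[0,0,1.5],[0,0,0.9],[0,0,0.5],[0,0,0.4],[0,0,0]], angular=[[0,-0.045,0.03],[0,0,0],[0,0,0],[0,0,0],[0,0,0],[0,0,0],[0,0,0],[0,0,0],[0,0,0]])

```text
clock: 13.55
position: [0.4954, -0.1726, 0.0818]
ee_rot: [2.028, 2.353, -0.045]
force: [-0.1, -0.1, -3.0]
width: 0.261
gripper_force: 44.7
```

Run:
```python
from st import *
st()
T=arm.get_image("top");S=arm.get_image("side")
save(S,"s4.png",(170,150,310,255),5)
r=arm.trace("level",S)
print(arm.place_of("level",S)[:1],arm.place_of("board_middle",S)[:1])
```

```text
t 13.55 p [ 0.4954 -0.1726  0.0818] yaw 1.7187592348890046 xz -0.044987556179716795 yz 0.0007625353430864984 F [-0.1202 -0.1126 -3.0403] M [ 0.0492 -0.1118  0.0094] w 23.941370310698815 g 44.722389578819275 j [ 0.699   0.5318 -0.6731  1.9559  0.5148  0.8113 -0.1222]
[{'centre': [0.4537, 0.5534], 'conf': 0.58}] [{'centre': [0.4568, 0.5474], 'conf': 0.85}]
```

View pics/s4.png

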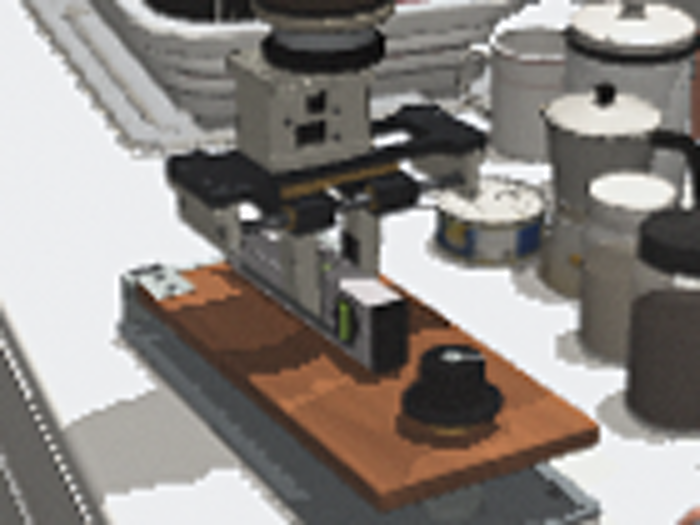

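The side view shows the level held over the board, lined up along it, with its near end bottom at about (390,370) in the crop and the knob at (450,380). It hovers a few mm above the wood.

Run:
```python
from st import *
S=arm.get_image("side")
u=np.array([-.1465,.989])
for p in((245,225),(251,223)):
    q=atz(S,p,.0715);print(q, "dist along from hinge:", np.dot(q[:2]-np.array([.474,-.0125]),-u))
c=sum(atz(S,p,.0715) for p in((245,225),(251,223)))/2
print("level centre est",c[:2]+.1*u)
k=atz(S,(170+90,150+71),.11);print("knob",k, np.dot(k[:2]-c[:2],-u), "lateral",np.cross(-u,k[:2]-c[:2]))
```

```text
[ 0.4941 -0.2501  0.0715] dist along from hinge: 0.2379308049778889
[ 0.5158 -0.2451  0.0715] dist along from hinge: 0.23613363064005807
level centre est [ 0.4903 -0.1487]
knob [ 0.5176 -0.3077  0.11  ] 0.061253928175790034 lateral 0.0036843440446523504<stdin>:8: DeprecationWarning: Arrays of 2-dimensional vectors are deprecated. Use arrays of 3-dimensional vectors instead. (deprecated in NumPy 2.0)
```

Request:
carry_out(claw=[1.5,1.5,1.5,1.5,1.5,1.5], delta_pos=[[0.3,0.1,0],[0.3,0.1,0],[0,0,0.3],[0,0,0.2],[0,0,0.1],[0,0,0]], angular=[[0,0,0],[0,0,0],[0,0,0],[0,0,0],[0,0,0],[0,0,0]])

```text
clock: 14.45
position: [0.4963, -0.1665, 0.0757]
ee_rot: [2.029, 2.353, -0.046]
force: [-1.5, 0.5, 2.7]
width: 0.258
gripper_force: 44.7
```

Request:
carry_out(claw=[3,4,5,6,6,6,6,6,6,6,6,6], delta_pos=[[0,0,0],[0,0,0],[0,0,0],[0,0,0],[0,0,0],[0,0,-0.7],[0,0,-1.5],[0,0,-2.5],[0,0,-2.5],[0,0,-1.5],[0,0,-0.5],[0,0,0]], angular=[[0,0,0],[0,0,0],[0,0,0],[0,0,0],[0,0,0],[0,0,0],[0,0,0],[0,0,0],[0,0,0],[0,0,0],[0,0.02,0],[0,0.025,0]])

```text
clock: 15.65
position: [0.4961, -0.1624, 0.1682]
ee_rot: [2.05, 2.38, 0.003]
force: [0.5, -0.0, -0.9]
width: 0.656
gripper_force: 0.0
```

Run:
```python
from st import *
st()
T=arm.get_image("top");S=arm.get_image("side")
for l in("level","board_middle","knob_top","bubble_mid","foot_screw"):
  P={}
  for n,im in(("top",T),("side",S)):
    r=arm.place_of(l,im)
    if r:P[n]=px(r[0]["centre"]);print(l,n,P[n],r[0]["conf"])
  if len(P)==2: print(tri(ray(S,P["side"]),ray(T,P["top"])))
a=T["frame"][190:280,180:340];b=S["frame"][140:250,170:310]
a=cv2.resize(a,None,fx=3.5,fy=3.5,interpolation=3);b=cv2.resize(b,None,fx=2.8,fy=2.8,interpolation=3)
h=max(a.shape[0],b.shape[0]);c=np.zeros((a.shape[0]+b.shape[0],560,3),np.uint8);c[:a.shape[0],:560]=a;c[a.shape[0]:,:b.shape[1]]=b
cv2.imwrite("pics/c5.png",c[:600,:,::-1])
to((.517,-.310,.25))
```

```text
t 15.65 p [ 0.4961 -0.1624  0.1682] yaw 1.7192003123651234 xz 0.0007772795036821826 yz 0.0018578881078958093 F [ 0.453  -0.0059 -0.9315] M [-0.056  -0.1288 -0.0073] w 60.2182030527796 g 0.0 j [ 0.7851  0.4374 -0.7624  1.853   0.3559  0.9908  0.0199]
level side [233.8816 213.3888] 0.92
board_middle side [230.0928 211.8144] 0.94
knob_top top [302.8992 223.6032] 0.79
knob_top side [261.0176 220.992 ] 0.75
(array([ 0.518 , -0.3096,  0.1107]), np.float64(0.0035450117479717586))
foot_screw top [299.9808 226.5984] 0.92
foot_screw side [262.2976 237.8112] 0.77
(array([ 0.5189, -0.3099,  0.0539]), np.float64(0.011834124727457197))
t 16.25 delta cm [-14.92  -0.08  -8.26] yaw 1.719 j7 0.018
```

View pics/c5.png

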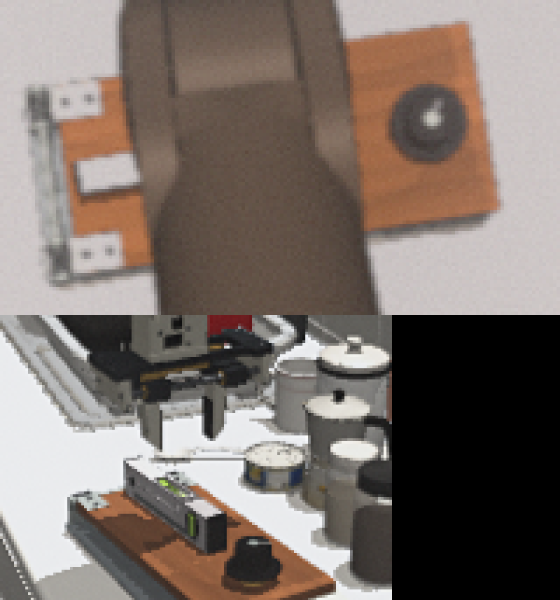

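The level lies along the board in the middle, free of the fingers. In the side part of the crop the knob is at about (250,555).

Request:
carry_out(claw=[6,6,6,6,6,6,6,6,6,6,6,6,6], delta_pos=[[-1,0,0],[-2.5,0,0],[-3.4,0,0],[-3.4,0,0],[-2.6,0,0],[-1.5,-0.1,0],[-0.5,0,0],[0,0,1],[0,0,2.2],[0,0,1.8],[0,0,1],[0,0,0],[0,0,0]], angular=[[0,0,0],[0,0,0],[0,0,0],[0,0,0],[0,0,0],[0,0,0],[0,0,0],[0,0,0],[0,0,0],[0,0,0],[0,0,0],[0,0,0],[0,0,0]])

```text
clock: 17.55
position: [0.5171, -0.3092, 0.1079]
ee_rot: [2.049, 2.38, 0.001]
force: [0.9, 0.5, 0.2]
width: 0.655
gripper_force: 0.0
```

Run:
```python
from st import *
st()
T=arm.get_image("top");S=arm.get_image("side")
a=T["frame"][170:280,170:340];b=S["frame"][140:250,170:310]
a=cv2.resize(a,None,fx=2.8,fy=2.8,interpolation=3);b=cv2.resize(b,None,fx=2.6,fy=2.6,interpolation=3)
c=np.zeros((600,560,3),np.uint8);c[:a.shape[0],:a.shape[1]]=a;c[a.shape[0]:a.shape[0]+b.shape[0],:b.shape[1]]=b
cv2.imwrite("pics/c6.png",c[:600,:,::-1])
to((.5173,-.310,.086),1.718)
for n,im in(("top",T),("side",S)):
  for l in("bubble_mid","level"):
    r=arm.place_of(l,im)
    if r: print(l,n,px(r[0]["centre"]),r[0]["conf"])
```

```text
t 17.55 p [ 0.5171 -0.3092  0.1079] yaw 1.7199047006012458 xz 0.00014817432114433746 yz 0.0010384832137628687 F [0.8832 0.5296 0.187 ] M [-0.0267 -0.1087 -0.0386] w 60.0854744271394 g 0.0 j [ 0.9032  0.6149 -0.6743  1.7226  0.4529  0.9646  0.2039]
t 17.65 delta cm [-0.02 -0.02  2.24] turn tool z 0.001 yaw 1.719 j7 0.204
bubble_mid top [236.9024 238.0032] 0.25
level top [236.6976 236.3136] 0.95
level side [233.8816 212.8128] 0.94
```

View pics/c6.png

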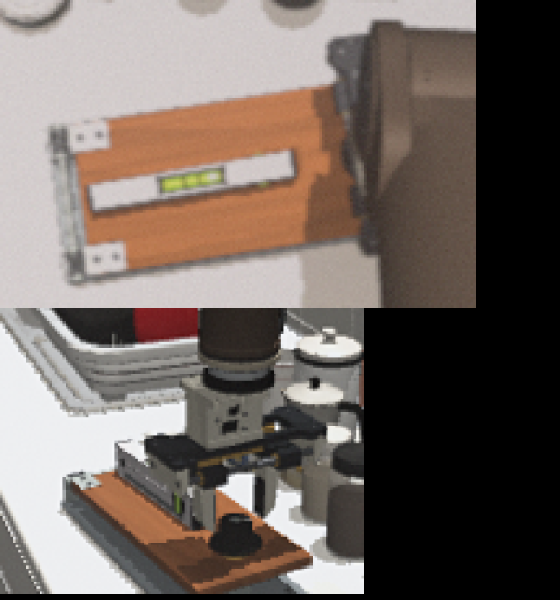

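The top part shows the level's vial with lines, and the pale bubble at its knob end, at about (213,177) in the crop. The side part shows the fingers astride the knob at about (236,535).

Request:
carry_out(claw=[6,6,6,6,6,3,3,3,3,3,3,3,3], delta_pos=[[0,0,0.3],[0,0,0.8],[0,0,0.8],[0,0,0.3],[0,0,0],[0,0,0],[0,0,0],[0,0,0],[0,0,0],[0,0,0],[0,0,0],[0,0,0],[0,0,0]], angular=[[0,-0.045,0],[0,0,0],[0,0,0],[0,0,0],[0,0,0],[0,0,0],[0,0,0],[0,0,0],[0,0,0],[0,0,0],[0,0,0],[0,0,0],[0,0,0]], force=30)

```text
clock: 19.15
position: [0.5176, -0.3108, 0.0858]
ee_rot: [2.027, 2.352, -0.044]
force: [4.6, 0.1, -1.2]
width: 0.395
gripper_force: 30.0
```

Request:
carry_out(claw=[3,3,3,3,3,3,3,3,3,3,3], delta_pos=[[-0.02,0,0.1],[-0.02,0,0.12],[-0.02,0,0.12],[-0.02,0,0.12],[-0.02,0,0.12],[-0.02,0,0.12],[-0.02,0,0.12],[-0.02,0,0.1],[0,0,0.08],[0,0,0],[0,0,0]], angular=[[0,0.004,0],[0,0.004,0],[0,0.004,0],[0,0.004,0],[0,0.004,0],[0,0.004,0],[0,0.004,0],[0,0.004,0],[0,0.003,0],[0,0,0],[0,0,0]], force=50)

```text
clock: 20.25
position: [0.5178, -0.3122, 0.0757]
ee_rot: [2.045, 2.374, -0.007]
force: [5.8, 2.2, 4.2]
width: 0.393
gripper_force: 50.0
```

Run:
```python
from st import *
st()
```

```text
t 20.25 p [ 0.5178 -0.3122  0.0757] yaw 1.7191351009293718 xz -0.009332280029397066 yz 0.0017566502986985466 F [5.7797 2.1524 4.1944] M [ 0.3835 -1.2067 -0.0126] w 36.0625558901658 g 49.988969564437866 j [ 0.885   0.6497 -0.6484  1.7511  0.4941  0.9023  0.1706]
```

Request:
carry_out(claw=[3,3,3,3,3], delta_pos=[[0,0.03,0.08],[0,0.03,0.08],[0,0,0.08],[0,0,0.06],[0,0,0]], angular=[[0,0.003,0],[0,0.003,0],[0,0.003,0],[0,0,0],[0,0,0]])

```text
clock: 20.75
position: [0.5179, -0.3125, 0.0724]
ee_rot: [2.051, 2.379, 0.0]
force: [4.4, 2.6, 4.2]
width: 0.393
gripper_force: 50.0
```

Request:
carry_out(claw=[3,3,3,3,3], delta_pos=[[0,0,0.08],[0,0,0.08],[0,0,0.05],[0,0,0],[0,0,0]], angular=[[0,0.002,0],[0,0.002,0],[0,0.002,0],[0,0,0],[0,0,0]])

```text
clock: 21.25
position: [0.5179, -0.3126, 0.0706]
ee_rot: [-2.049, -2.377, -0.006]
force: [4.2, 2.6, 6.8]
width: 0.391
gripper_force: 50.0
```

Request:
carry_out(claw=[3,3,3,3], delta_pos=[[0,0,0.06],[0,0,0.04],[0,0,0],[0,0,0]], angular=[[0,0.002,0],[0,0,0],[0,0,0],[0,0,0]])

```text
clock: 21.65
position: [0.518, -0.3127, 0.0702]
ee_rot: [-2.048, -2.376, -0.008]
force: [1.7, 2.4, 12.3]
width: 0.395
gripper_force: 50.0
```

The foot stands on its stop at about 12 N. Now I'll read the bubble.

```bash
cat > bub.py <<'E'
from st import *
from scipy.ndimage import map_coordinates
def profile(n=5,half=42):
    fr=[];
    for _ in range(n): T=arm.get_image("top");fr.append(T["frame"].astype(float))
    f=np.mean(fr,0);u=f.astype(np.uint8)
    h=cv2.cvtColor(u,cv2.COLOR_RGB2HSV)
    m=np.zeros(h.shape[:2],bool);m[215:255,215:262]=True
    g=m&(h[...,0]>22)&(h[...,0]<50)&(h[...,1]>90)&(h[...,2]>70)
    ys,xs=np.nonzero(g);c=np.array([xs.mean(),ys.mean()])
    return T,f,c,len(xs)
def strip(T,f,c0,u,z=.0965):
    # sample in world mm along u about c0
    s=np.arange(-40,40.1,1.0);Ti=np.linalg.inv(T["T"]);v=np.array([-u[1],u[0]])
    out=[]
    for w in(-3,-1.5,0,1.5,3):
        P=np.stack([c0[0]+s/1e3*u[0]+w/1e3*v[0],c0[1]+s/1e3*u[1]+w/1e3*v[1],0*s+z,0*s+1]);q=T["mtx"]@(Ti@P)[:3];q=q[:2]/q[2]
        out.append([map_coordinates(f[...,k],[q[1],q[0]],order=3) for k in range(3)])
    return s,np.mean(out,0)
E
python3 - <<'E'
from bub import *
T,f,c,n=profile(6);print(c,n,atz(T,c,.0965))
w=atz(T,c,.0965)
s,P=strip(T,f,w[:2],np.array([-.1465,.989]))  # + toward hinge
for i in range(0,81,2): print(int(s[i]),P[:,i].round().astype(int),end=" | ")
a=f[215:258,205:270].astype(np.uint8);cv2.imwrite("pics/v7.png",cv2.resize(a[...,::-1],None,fx=10,fy=10,interpolation=3))
st()
E
```

```text
[239.3067 233.96  ] 75 [ 0.4908 -0.1415  0.0965]
-40 [210 201 200] | -38 [210 202 201] | -36 [210 202 201] | -34 [202 194 194] | -32 [177 169 168] | -30 [146 140 129] | -28 [139 137  96] | -26 [161 165  86] | -24 [181 188  87] | -22 [188 196  90] | -20 [188 197  91] | -18 [187 197  94] | -16 [187 197  96] | -14 [187 197  95] | -12 [187 196  93] | -10 [182 190  89] | -8 [169 175  85] | -6 [162 168  83] | -4 [169 177  88] | -2 [180 189 103] | 0 [187 194 130] | 2 [192 194 156] | 4 [193 191 170] | 6 [190 186 170] | 8 [185 183 155] | 10 [185 188 131] | 12 [187 194 109] | 14 [187 197  97] | 16 [186 197  95] | 18 [187 197  96] | 20 [188 197  94] | 22 [189 198  91] | 24 [188 196  89] | 26 [178 185  86] | 28 [155 159  86] | 30 [135 133 101] | 32 [152 146 140] | 34 [185 177 178] | 36 [206 199 198] | 38 [212 204 203] | 40 [211 204 203] | t 21.95 p [ 0.518  -0.3126  0.0702] yaw 1.7187245905236066 xz 0.006582852307806697 yz 0.0010061266352001325 F [ 1.6075  3.3197 11.5799] M [ 0.6239 -0.3997 -0.0285] w 35.97125933329674 g 50.000284910202026 j [ 0.8926  0.6641 -0.6515  1.7436  0.487   0.9045  0.1825]
```

View pics/v7.png

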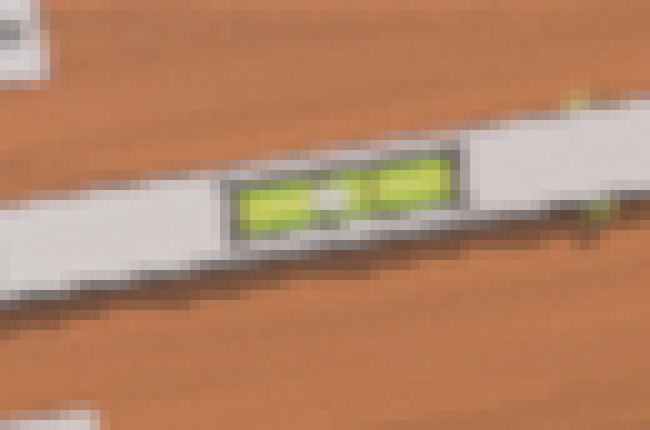

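The vial's outline runs from about (228,212) to (460,175) in the crop. The bubble is at (330,200), about 4 mm toward the hinge from the middle, so the knob end has to rise by about 1 rad clockwise.

Request:
carry_out(claw=[3,3,3,3,3,3,3,3,3,3,3,3,3,3,3,3,3,3,3], delta_pos=[[0,0,0],[0,0,0],[0,0,0],[0,0,0],[0,0,0],[0,0,0],[0,0,0],[0,0,0],[0,0,0],[0,0,0],[0,0,0],[0,0,0],[0,0,0],[0,0,0],[0,0,0],[0,0,0],[0,0,0],[0,0,0],[0,0,0]], angular=[[0,0,0.05],[0,0,0.1],[0,0,0.1],[0,0,0.1],[0,0,0.1],[0,0,0.1],[0,0,0.1],[0,0,0.1],[0,0,0.1],[0,0,0.1],[0,0,0.05],[0,0,0],[0,0,0],[0,0,0],[0,0,0],[0,0,0],[0,0,0],[0,0,0],[0,0,0]])

```text
clock: 23.85
position: [0.5182, -0.3126, 0.0702]
ee_rot: [-2.935, -1.102, -0.004]
force: [2.4, 3.7, 11.4]
width: 0.393
gripper_force: 50.0
```

```bash
cat >> bub.py <<'E'
from scipy.optimize import curve_fit
def bubble(n=6):
    T,f,c,k=profile(n);w=atz(T,(239.31,233.96),.0965)
    s,P=strip(T,f,w[:2],np.array([-.1465,.989]))
    B=P[2];m=abs(s)<24
    g=lambda x,a,mu,sg,b:b+a*np.exp(-(x-mu)**2/2/sg**2)
    i=s[m][np.argmax(B[m])];p=curve_fit(g,s[m],B[m],[70,i,4,93])[0]
    G=P[1]  # vial ends: dark caps
    e1=curve_fit(g,s[(s<-22)],G[s<-22],[-60,-29,2,195])[0][1];e2=curve_fit(g,s[s>22],G[s>22],[-60,30,2,198])[0][1]
    print("bubble",p.round(2),"ends",e1,e2,"mid",(e1+e2)/2,"OFFSET(+hinge)",p[1]-(e1+e2)/2)
    for i in range(20,62,2): print(int(s[i]),P[:,i].round().astype(int),end=" | ")
    print()
E
python3 - <<'E'
from bub import *
st();bubble()
E
```

```text
t 23.85 p [ 0.5182 -0.3126  0.0702] yaw 0.7185105242842896 xz 0.0048959911414752375 yz -0.004952537335439733 F [ 2.4126  3.6636 11.3947] M [ 0.8294 -0.5192 -0.0337] w 36.11006886477099 g 49.99816596508026 j [ 0.7299  0.606  -0.3972  1.758   0.2917  0.8388 -0.653 ]
bubble [90.43  2.31  3.43 91.05] ends -28.75018234140661 30.525455695439824 mid 0.8876366770166069 OFFSET(+hinge) 1.4206169037767236
-20 [188 197  92] | -18 [187 197  94] | -16 [187 197  96] | -14 [187 197  95] | -12 [187 196  93] | -10 [183 189  89] | -8 [168 172  83] | -6 [157 161  84] | -4 [164 168 105] | -2 [183 185 139] | 0 [196 195 166] | 2 [199 197 176] | 4 [192 189 170] | 6 [174 173 147] | 8 [162 163 115] | 10 [167 172  94] | 12 [180 188  90] | 14 [186 196  93] | 16 [187 197  96] | 18 [186 197  95] | 20 [187 196  93] |
```

Request:
carry_out(claw=[3,3,3,3,3,3,3,3,3,3,3,3,3,3,3], delta_pos=[[0,0,0],[0,0,0],[0,0,0],[0,0,0],[0,0,0],[0,0,0],[0,0,0],[0,0,0],[0,0,0],[0,0,0],[0,0,0],[0,0,0],[0,0,0],[0,0,0],[0,0,0]], angular=[[0,0,0.05],[0,0,0.1],[0,0,0.1],[0,0,0.1],[0,0,0.02],[0,0,0],[0,0,0],[0,0,0],[0,0,0],[0,0,0],[0,0,0],[0,0,0],[0,0,0],[0,0,0],[0,0,0]])

```text
clock: 25.65
position: [0.5182, -0.3125, 0.0702]
ee_rot: [-3.087, -0.544, -0.003]
force: [2.9, 3.7, 11.9]
width: 0.392
gripper_force: 50.0
```

Run:
```python
from bub import *
st();bubble()
```

```text
t 25.65 p [ 0.5182 -0.3125  0.0702] yaw 0.34855389796726016 xz 0.002879819903304205 yz -0.00640160012968776 F [ 2.9391  3.664  11.9076] M [ 0.8272 -0.6108 -0.0528] w 36.02782948709965 g 49.99784052371979 j [ 0.665   0.5913 -0.3006  1.764   0.2182  0.8217 -0.9594]
bubble [86.71  1.07  3.51 91.12] ends -28.719344624273404 30.503101193682884 mid 0.89187828470474 OFFSET(+hinge) 0.18263267500792568
-20 [188 197  92] | -18 [188 197  95] | -16 [187 197  96] | -14 [187 197  95] | -12 [187 197  93] | -10 [182 190  90] | -8 [168 173  87] | -6 [161 163 100] | -4 [171 172 126] | -2 [189 189 153] | 0 [198 196 170] | 2 [198 196 172] | 4 [188 189 157] | 6 [172 176 128] | 8 [162 167  97] | 10 [168 174  85] | 12 [181 189  89] | 14 [186 196  94] | 16 [186 197  95] | 18 [186 196  95] | 20 [186 196  92] |
```

Request:
carry_out(claw=[3,3,3,3,3,3,3,3], delta_pos=[[0,0,0],[0,0,0],[0,0,0],[0,0,0],[0,0,0],[0,0,0],[0,0,0],[0,0,0]], angular=[[0,0,0.03],[0,0,0],[0,0,0],[0,0,0],[0,0,0],[0,0,0],[0,0,0],[0,0,0]])

```text
clock: 26.75
position: [0.5183, -0.3125, 0.0702]
ee_rot: [-3.095, -0.497, -0.003]
force: [3.7, 3.8, 11.4]
width: 0.389
gripper_force: 50.0
```

Run:
```python
from bub import *
st();bubble(4)
save(arm.get_image("side"),"f.png",(150,130,390,310),3.3)
```

```text
t 26.75 p [ 0.5183 -0.3125  0.0702] yaw 0.31847078672260754 xz 0.00274608761884583 yz -0.00650337004562987 F [ 3.6943  3.8108 11.3554] M [ 0.823  -0.6239 -0.0893] w 35.72391980800591 g 49.99768137931824 j [ 0.6597  0.5903 -0.2927  1.7644  0.2122  0.8205 -0.9842]
bubble [91.38  0.76  3.62 91.  ] ends -28.717821877818615 30.536559922729932 mid 0.9093690224556585 OFFSET(+hinge) -0.1521552991676569
-20 [188 198  92] | -18 [188 197  95] | -16 [186 196  95] | -14 [186 197  95] | -12 [187 197  93] | -10 [182 189  88] | -8 [167 172  86] | -6 [161 164 104] | -4 [172 173 135] | -2 [191 189 163] | 0 [200 196 176] | 2 [198 195 174] | 4 [189 189 157] | 6 [172 177 128] | 8 [163 168  98] | 10 [168 174  85] | 12 [180 189  88] | 14 [186 196  93] | 16 [187 197  96] | 18 [187 197  95] | 20 [187 197  94] |
```

View pics/f.png

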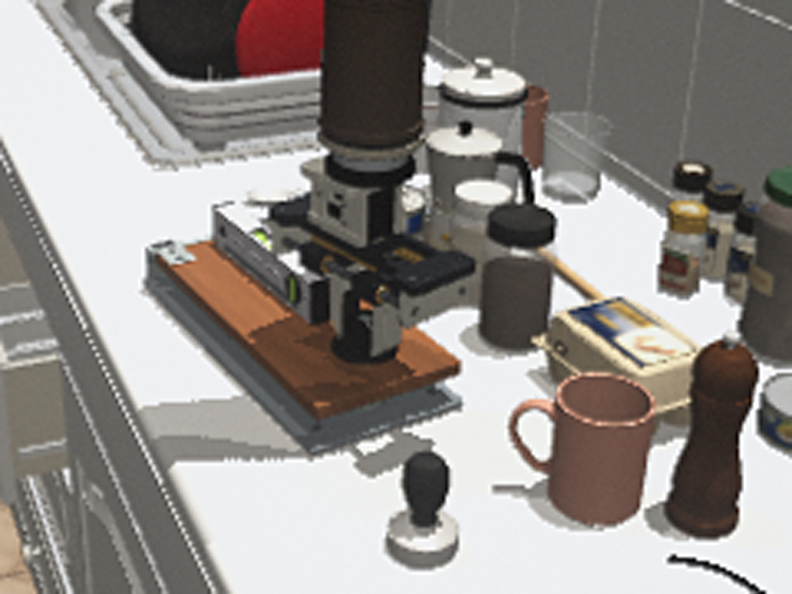

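The final view shows the gripper holding the knob down at about (365,320). The level lies free on the board behind it, and the other things stand where they were.

```bash
python3 -c "
from cell import arm
print(arm.sign_off())"
```

```text
the job is handed in; nothing more can be done
None
```

The job is handed in: the level lies free in the middle of the board, the arm still grips the knob and presses it down onto its stop at about 11 N, and the bubble reads within about 0.2 mm of centre.

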